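# Hold the purge key switch turned

### The arm

A 6-joint arm with a two-finger parallel gripper is mounted at the origin on the work surface. World frame = base frame: x ahead of the robot, y to its left, z up, the work surface at z = 0. Lengths are in mm, angles in degrees, forces in N, time in s.
With the tool pointing down it reaches from about 300 to 850 mm from the base axis. Payload 4.2 kg.
Tool frame: the origin (TCP) lies at the very end of the fingers, on their centre line; the grasp point (between the pads) lies 19 mm behind it (env.tcp_to_grasp is the distance from the TCP to the grasp point, in mm); z points along the fingers, y is the line along which they close (so a half turn about z gives the same grasp; the last joint's range is limited). The gripper opens to 91 mm and grips with 3 to 60 N. Pads are 32 mm wide; open, the fingers measure 118 mm over their backs; the gripper's body (76 mm by 178 mm) begins 60 mm behind the grasp point.
Start: joints at [-78.037, 18.312, 89.639, -0, 72.044, -1.146], TCP at [130.417, -560.031, 213.976] pointing down, gripper open.
Joint ranges: [-177.97, 177.97], [-48.28, 115.42], [12.27, 149.76], [-77.06, 257.06], [2.81, 150.46], [-146.56, 146.56]. Speed limits (degrees/s): [147.25, 147.25, 180, 180, 180, 180].

### API

Orientations are given as [roll, pitch, yaw] about the fixed x, y, z axes, in that order (R = Rz(yaw) Ry(pitch) Rx(roll)).
In Python, from workcell import env gives the robot as it stands.
- The arm moves only by the tool move_arm, never from a script. Its argument "plan" is a list of rows, each a list of 3 entries, a list of its own where there are three numbers: the shift along the world's x, y, z in cm, then the turn about the world's z in degrees, then the closure, from 0 (fully open) to 1 (shut). In form: [[[x, y, z], turn, claw], ...]. A call has 1 to 5 rows; each row shifts and turns the commanded pose from where the row before left it; what a row does not reach is not made up. A row lasts 1/10 s, in which the tool goes at most 50 mm and 8.59 degrees, less where a joint would pass 70% of its speed; a pose out of reach is approached as far as the arm can. A call is refused whole if a number of a shift passes 5 or a number of a turn 8.59, either way. A call with a gripper value outside its range is refused whole. The fingers move at their own pace and stop on an object; "squeeze" is the grip in N (left out, the last holds). Time passes only in rows, so rows that do not move let the fingers close. It gives the time, the measured TCP pose, the force, the opening and the grip force at its end, in the units of the state.
- env.state(): the state, without advancing time (a new reading comes with each control period).
- env.grab_frame(name): name is "scene" or "top"; returns a dict with "frame" (480x640x3 uint8, red, green, blue), "z_map" (480x640 float32, mm along the optical axis (not along the pixel's ray), 0 where there is no reading), "fovy" (degrees; the focal length in pixels is half the picture's height over the tangent of half this angle, whatever the lens; pixels are square), "cx", "cy" (the principal point, pixels), "position" and "orientation" of the camera in the world. Camera axes: x right, y down, z forward; pixel columns grow to the right and rows downward; lengths in mm; the calibration is good to about 2 mm. A picture is of the moment at which its call begins.
- env.job_done(): hands the job in; it is judged then, once.
Trained networks look in a picture, given as the dict that the camera call returned (one of the last four; its "shot" number tells which), for a name from the list of things; names that differ only in an ending like _2 or _b are one class to them, and where a whole thing is asked for, a point or a joint stands for the part that bears it (a point fixed in the world has none). Each returns a list of dicts, best first, with "score" (0 to 1); they miss things now and then, are a little off and sometimes report something else, mostly with a low value. They report only what shows in the picture. A call takes as long as a camera call.
- env.search_frame(picture, label): "point" ([column, row] in pixels, amid what is visible of it).
- env.landmark_of(picture, label): "point" ([column, row] in pixels: a listed point, or the origin of a listed thing).
The state is a dict: "time_s": time; "qpos": joint angles; "qvel": joint speeds; "effort": joint torques, N m; "ee_pos": TCP position; "ee_rot": TCP orientation; "force": force on the tool from outside, world axes, zero at the start; "torque": the same for the moment, N m; "gripper_width": finger opening in mm; "gripper_force": force on a finger pad.
Only numpy, scipy, OpenCV 4.12 (cv2) and the standard library are available. Lean on these libraries where they do the work, as an engineer would, in place of code of your own. Each camera call takes 0.05 s, during which the arm holds its last target. There are 200 camera calls.

### The job

Take the round-headed key out of the key stand and push it fully home into the key switch on top of the white purge panel (its pins are sticky, so wiggle the key if it jams); then turn it clockwise (seen from above) a quarter turn, to its stop. The switch is spring-loaded, so finish still gripping the key and holding it turned, with the key fully in. Leave the other two keys in the stand, and do not knock over or push away the bottle, beaker, vial and tin.

Things in the scene. Friction and masses are not known exactly. Their poses are not given: they have to be found in the camera images.
- panel: white purge control panel, fixed box 180 x 180 x 60 mm (x, y, z), origin at the centre of its underside, z up. In the middle of its top is the key switch: a steel plate 44 x 44 mm, 8 mm thick (top 68 mm above the bench). Its key slot is 20.5 mm long along the panel's x axis and 5.5 mm wide, with a 3 mm chamfer. Key fits either way round (half turn).
- lock (a point): centre of the key slot's mouth, on the steel plate's top face; axes as the panel's. Below the 8 mm plate is the turning barrel, slot 21 x 5.9 mm, 20 mm deep. The key turns only when fully home, its bit below the plate, and cannot come out while turned.
- pin (a point): one of two sticky spring pins with round ends, hidden in the barrel. They stick 3 mm into its slot from the ends: one from the panel's +x end, 13.5 mm below the plate's top (this one), one from the -x end, 18.5 mm below. The key's rounded tip pushes each aside; pushed straight down it can jam up to about 20 N, rocked 1 mm along the slot it passes with a few N.
- pointer (a point): tip of the pointer tab on the thin steel disc around the plate, 44 mm from the axis; it turns with the barrel: at the black mark on the panel's +x side at rest, at the mark on its -y side when turned a quarter
- barrel (a joint): turn of the barrel in rad: 0 at rest (slot along the panel's x axis), grows clockwise seen from above, hard stop at 1.571. A spring turns it back when let go; turning takes 0.03 to 0.11 N m. The key has about 0.1 rad of play in the slot, so the hand must turn somewhat farther than the barrel.
- key_stand: grey plastic key stand, a fixed block 180 x 55 x 32 mm (x, y, z), origin at the centre of its underside. Three slots in its top, at x = -55, 0 and 55 mm, each 20.5 mm long along x and 5.5 mm wide, hold three upright steel keys, head up; which key is where varies.
- round_key: the key to use: steel, about 45 g, 64.5 mm tall. Origin at the middle of its lower tip, z up along the key. Bit 18 mm along x, 4 mm thick along y, z = 0 to 14 mm, lower corners rounded. Stem 4 mm thick up to 24.5 mm. Collar 18 mm across, 24.5 to 28.5 mm: it rests on the plate's top when fully home (origin 24.5 mm below lock) and on the stand's top when stored.
- head (a point): centre of the round key's flat disc head, 46.5 mm above its tip: 36 mm across in the key's x and z, 7 mm thick along its y, from 28.5 to 64.5 mm; pinch it across its thickness (key's y) from above; the stand's other keys are beside it along x
- square_key: another steel key in the stand, leave it: flat rectangular head 24 mm wide, 28 mm high, 7 mm thick, 56.5 mm tall overall; origin at its lower tip
- tee_key: another steel key in the stand, leave it: T-shaped head, a round cross-bar 42 mm long and 8 mm thick, 60.5 mm tall overall; origin at its lower tip
- septa_tin: small aluminium tin, 34 mm across, 22 mm high, standing on a corner of the panel's top, about 90 mm from the slot; leave it
- reagent_bottle: amber glass bottle, 70 mm across, 120 mm high, off to the left; origin at its underside; leave it
- beaker: glass beaker, 70 mm across, 85 mm high, off to the right; origin at its underside; leave it
- vial: small glass vial with a cap, 24 mm across, 45 mm high, near the robot; origin at its underside; leave it

How it is judged (in metres and radians):
On the way, in this order (a step that is already met when the one before it is completed fails the run):
1. the round-headed key is lifted clear of the stand, in the fingers (z of round_key in the frame of key_stand above 0.04 m and contact force between the fingers and round_key above 1 N), for 0.1 s.
2. the key is fully home in the switch (collar within 2.5 mm of the plate), not yet turned (z of round_key in the frame of lock below -0.022 m and horizontal distance between round_key and lock below 0.004 m and angle between round_key's own z axis and vertical below 0.12 rad and value of joint barrel below 0.3 rad), for 0.1 s.
At the end, for the whole second after the job is handed in: The round-headed key is fully home in the switch (collar within 2.5 mm of the plate, upright, within 4 mm of the slot's centre), the barrel is turned clockwise by at least 1.3 rad (a quarter turn is 1.57) and the fingers still hold the key so; the other two keys are still in the stand (z of round_key in the frame of lock below -0.022 m and horizontal distance between round_key and lock below 0.004 m and angle between round_key's own z axis and vertical below 0.12 rad and value of joint barrel above 1.3 rad and contact force between the fingers and round_key above 1 N and z of each of square_key, tee_key in the frame of key_stand below 0.02 m); the arm keeps its last pose, push and grip.
It fails at once if another key is pulled out of the stand (distance of any of square_key, tee_key from where it was at the start of the episode above 0.02 m).
It fails at once if a bystander is pushed away by more than 40 mm (distance of any of septa_tin, reagent_bottle, beaker, vial from where it was at the start of the episode above 0.04 m).
It fails at once if a standing bystander is knocked over (angle between any of septa_tin, reagent_bottle, beaker, vial's own z axis and vertical above 0.6 rad).
It also fails if it takes over 48 s, if anything falls off the work surface, if the arm or the gripper's body presses on something with over 40 N, if the wrist force passes 120 N, or if a joint passes its speed limit or range.

## Working session

There is one attempt and no reset: what is moved stays moved. The work goes in short steps, Python scripts to look and compute and a tool call to move; the robot and the scene stay as the last step left them, time stands still between calls to the robot, and variables do not carry over. Pictures are saved under pics/ and viewed, at most 10 in all, crops included, and the job is handed in when it is done.

Besides the shell and the picture viewer there is one more tool, called after "Request:" as a command line: name --argument value ..., lists and objects as JSON in quotes. move_arm: Moves the arm, as the interface text tells. Its arguments: {"type":"object","properties":{"plan":{"type":"array","items":{"type":"array"}},"squeeze":{"type":"number"}},"required":["plan"]}

```bash
mkdir -p pics
cat > h.py <<'E'
import numpy as np, cv2
from scipy.spatial.transform import Rotation as R
from workcell import env
def cam(p):
    f=240/np.tan(np.radians(p["fovy"])/2)
    o=np.array(p["orientation"],float)
    M=o if o.shape==(3,3) else R.from_euler('xyz',o,degrees=True).as_matrix()
    return f,M,np.array(p["position"],float)
def world(p,uv,z=None):
    """pixel -> world: at the depth map, or on the plane of world height z"""
    f,M,c=cam(p); u,v=uv
    d=M@np.array([(u-p["cx"])/f,(v-p["cy"])/f,1])
    return c+d*(p["z_map"][int(round(v)),int(round(u))] if z is None else (z-c[2])/d[2])
def cloud(p):
    f,M,c=cam(p); v,u=np.mgrid[:480,:640]; z=p["z_map"]
    P=np.stack([(u-p["cx"])/f*z,(v-p["cy"])/f*z,z],-1)@M.T+c
    P[z<=0]=np.nan
    return P
def save(p,n): cv2.imwrite(f"pics/{n}.png",p["frame"][:,:,::-1])
E
python3 - <<'E'
from h import *
np.set_printoptions(precision=1,suppress=True)
print(env.state())
for n in("scene","top"):
    p=env.grab_frame(n); save(p,n); print(n,p["fovy"],p["cx"],p["cy"],p["position"],p["orientation"])
    for l in("lock","pointer","head","round_key","square_key","tee_key","key_stand","panel","septa_tin","reagent_bottle","beaker","vial"):
        r=env.landmark_of(p,l)[:2]; s=env.search_frame(p,l)[:1]
        print(l,[(np.round(x["point"],1),round(x["score"],2),world(p,x["point"])) for x in r],'|',[(np.round(x["point"],1),round(x["score"],2),world(p,x["point"])) for x in s])
E
```

```text
{'time_s': 0.0, 'qpos': array([-78. ,  18.4,  89.7,  -0. ,  72. ,  -1.1]), 'qvel': array([ 0. ,  0. ,  0. ,  0.2, -0.1,  0.1]), 'effort': array([  0. , -41.2, -23.2,   0.1,   0. ,  -0. ]), 'ee_pos': array([ 130.3, -559.5,  213.1]), 'ee_rot': array([-179.9,   -0. ,   13.1]), 'force': array([-0.3,  0.2,  0.8]), 'torque': array([ 0. , -0. , -0.1]), 'gripper_force': 0.0, 'gripper_width': 91.439789911576}
scene 54.0394306304337 311.6430733371745 235.83845815793458 [1251.6 -113.   763.1] [-132.2   -1.1   80.7]
lock [(array([196.5, 259. ]), 0.84, array([ 527.8, -225.1,   63. ]))] | [(array([194.6, 272.3]), 0.68, array([ 564.9, -228.4,   62. ]))]
pointer [(array([408.4, 277. ]), 0.72, array([609.9, 215.5,  26.9])), (array([193.1, 278.1]), 0.5, array([ 580.5, -231. ,   61.8]))] | [(array([191.4, 266.8]), 0.79, array([ 552. , -234.5,   65.7]))]
head [(array([363.2, 245.5]), 0.69, array([538.1, 130.5,  63.7]))] | [(array([362.5, 248.7]), 0.58, array([537.1, 130.2,  53.2]))]
round_key [(array([222.3, 280.4]), 0.51, array([ 613.8, -171.7,   81.7]))] | [(array([363.8, 251.3]), 0.77, array([538.5, 
[... 2610 characters left out ...]
4.4]))]
panel [(array([409. , 243.3]), 0.79, array([ 516.2, -213.2,   69.1])), (array([412.1, 240.7]), 0.57, array([ 522.9, -221.8,   66.7]))] | [(array([415. , 239.9]), 0.77, array([ 525.1, -229.9,   63.6]))]
septa_tin [(array([391. , 210.1]), 0.59, array([ 599.5, -170.1,   80.5]))] | [(array([393.8, 210.9]), 0.52, array([ 596.8, -176.6,   82.7]))]
reagent_bottle [(array([155. , 287.6]), 0.83, array([422.7, 414.9,  84.5]))] | [(array([149.4, 286.4]), 0.72, array([425.4, 423.1,  99. ]))]
beaker [] | [(array([512.8, 256.1]), 0.81, array([ 481.6, -494.6,   15.4]))]
vial [(array([331.4, 309.7]), 0.64, array([355.4, -16.7,  -3.5]))] | [(array([333.2, 306.4]), 0.62, array([364.6, -19.7,  44.5]))]
```

Run:
```python
from h import *
np.set_printoptions(precision=1,suppress=True)
p=env.grab_frame("top"); q=env.grab_frame("scene")
a=cv2.resize(p["frame"][185:275,215:305],(400,400),interpolation=cv2.INTER_CUBIC)
b=cv2.resize(p["frame"][190:290,365:465],(400,400),interpolation=cv2.INTER_CUBIC)
c=cv2.resize(q["frame"][210:310,140:440],(800,267),interpolation=cv2.INTER_CUBIC)
cv2.imwrite("pics/m.png",np.vstack([np.hstack([a,b]),c[:200+67]])[:600+67][:,:,::-1][:600] if 0 else cv2.resize(np.vstack([np.hstack([a,b]),c]),(720,600))[:,:,::-1])
for n,pp in(("top",p),("scene",q)):
    P=cloud(pp)
    def rect(lo,hi,z0,z1,name):
        m=(P[...,0]>lo[0])&(P[...,0]<hi[0])&(P[...,1]>lo[1])&(P[...,1]<hi[1])&(P[...,2]>z0)&(P[...,2]<z1)
        X=P[m]; 
        if len(X)<5: print(n,name,len(X)); return
        print(n,name,len(X),"z",np.median(X[:,2]),cv2.minAreaRect(X[:,:2].astype(np.float32)),X[:,:2].mean(0))
    rect((460,60),(660,320),25,39,"stand top")
    rect((400,-360),(660,-80),55,65,"panel top")
    rect((480,-280),(570,-180),65.5,75,"plate")
    rect((500,90),(570,160),48,70,"round head")
    rect((540,165),(580,205),45,70,"mid")
    rect((560,205),(600,260),45,70,"far")
```

```text
top stand top 1300 z 31.565242805970115 ((564.0914916992188, 182.8099365234375), (180.36412048339844, 54.897621154785156), 61.93904495239258) [562.7 181.4]
top panel top 4508 z 59.83187159182512 ((533.5181274414062, -226.1021728515625), (180.72349548339844, 180.38131713867188), 85.6277084350586) [ 529.7 -227.2]
top plate 252 z 67.90421931305286 ((530.993408203125, -225.59866333007812), (43.92095184326172, 48.18073654174805), 88.45055389404297) [ 532.8 -225.6]
top round head 32 z 64.2523177344658 ((537.8270874023438, 134.17884826660156), (34.174869537353516, 7.050457000732422), 61.69734573364258) [536.5 133.3]
top mid 33 z 63.114035242718955 ((563.273193359375, 182.3356170654297), (23.262876510620117, 6.748070240020752), 60.64931106567383) [562.7 181.4]
top far 47 z 66.09434033992534 ((590.4434204101562, 230.70372009277344), (41.25431442260742, 7.463637351989746), 61.7254753112793) [589.7 229.9]
scene stand top 1465 z 33.7891080742578 ((561.616455078125, 182.1015625), (180.62542724609375, 61.034969329833984), 62.278968811035156) [570.7 183.7]
scene panel top 4871 z 61.846757909584085 ((532.8505859375, -226.72015380859375), (180.28921508789062, 185.45233154296875), 85.61373901367188) [ 539.8 -230.4]
scene plate 350 z 69.64316676782153 ((527.7784423828125, -219.56710815429688), (61.03859329223633, 78.68377685546875), 30.334548950195312) [ 533.4 -226.4]
scene round head 120 z 59.57693197100974 ((536.9705200195312, 133.22442626953125), (35.14723205566406, 11.101329803466797), 66.86231231689453) [538.4 133.3]
scene mid 104 z 57.65316389909361 ((562.3392944335938, 182.0526885986328), (23.852840423583984, 8.761244773864746), 63.4024772644043) [563.8 181.3]
scene far 75 z 67.40648972869326 ((588.638671875, 230.26487731933594), (41.216392517089844, 8.360536575317383), 63.706695556640625) [589.5 230.2]
```

View pics/m.png

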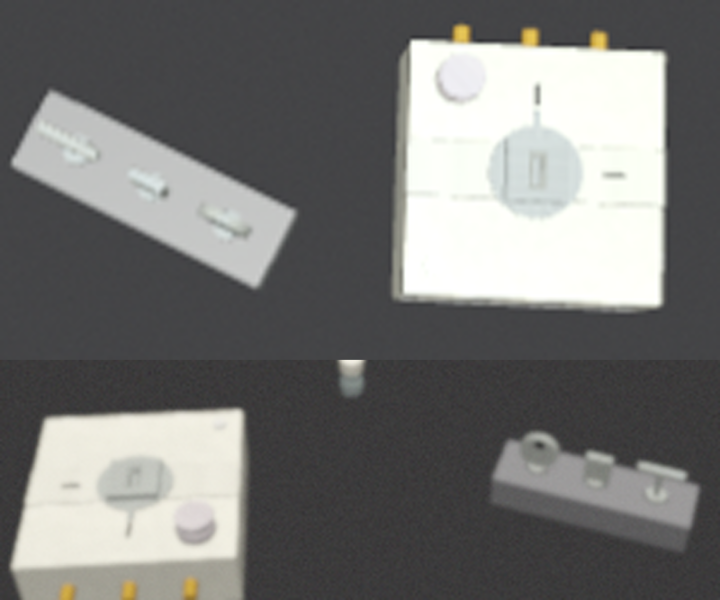

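View pics/scene.png

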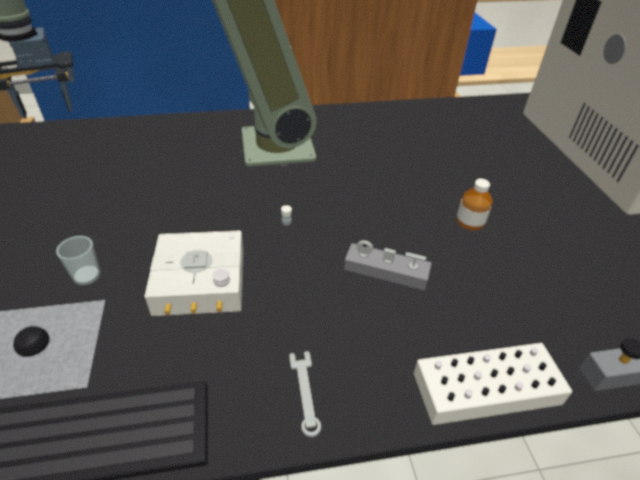

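The top view shows the round key at the end of the stand nearest the panel (world ≈ 538, 134, head along 62°). The slot and pointer lie along +x (panel yaw ≈ -4.4°, centre ≈ 533, -226). To stay within the wrist range I'll grasp at yaw 62, insert at about 175.6 and turn to about 80.

Request:
move_arm --plan '[[[2.4, 4.1, 0], 0, 0.4], [[2.4, 4.1, 0], 8, 0.4], [[2.4, 4.1, 0], 8, 0.4], [[2.4, 4.1, 0], 8, 0.4], [[2.4, 4.1, 0], 8, 0.4]]' --squeeze 45

```text
time_s: 3.1
ee_pos: [251.0, -353.5, 214.1]
ee_rot: [180.0, -0.0, 45.4]
force: [1.5, 0.8, 0.2]
gripper_width: 55.6
gripper_force: 0.0
```

Request:
move_arm --plan '[[[2.4, 4.1, 0], 8, 0.4], [[2.4, 4.1, 0], 8, 0.4], [[2.4, 4.1, 0], 0, 0.4], [[2.4, 4.1, 0], 0, 0.4], [[2.4, 4.1, 0], 0, 0.4]]'

```text
time_s: 3.6
ee_pos: [371.1, -148.3, 214.4]
ee_rot: [179.9, -0.0, 61.1]
force: [0.9, -0.2, 0.0]
gripper_width: 54.6
gripper_force: 0.0
```

Request:
move_arm --plan '[[[2.4, 4.1, 0], 0, 0.4], [[2.4, 4.1, 0], 0, 0.4], [[2.4, 4.1, 0], 0, 0.4], [[2.4, 4.1, 0], 0, 0.4], [[2.4, 4.1, 0], 0, 0.4]]'

```text
time_s: 4.1
ee_pos: [491.2, 57.0, 214.2]
ee_rot: [179.9, -0.0, 61.1]
force: [0.2, 0.3, 0.2]
gripper_width: 55.0
gripper_force: 0.0
```

Request:
move_arm --plan '[[[2.4, 3.9, -2], 0, 0.4], [[2.4, 3.9, -3], 0, 0.4], [[0, 0, -2], 0, 0.4], [[0, 0, 0], 0, 0.4]]'

```text
time_s: 4.5
ee_pos: [534.4, 130.1, 143.4]
ee_rot: [-179.7, 0.3, 61.2]
force: [-0.8, -0.3, -0.1]
gripper_width: 54.8
gripper_force: 0.0
```

Request:
move_arm --plan '[[[0, 0, -1], 0.9, 0.4], [[0, 0, 0], 0, 0.4], [[0, 0, 0], 0, 0.4]]'

```text
time_s: 4.8
ee_pos: [536.6, 128.9, 137.6]
ee_rot: [179.9, -0.1, 61.9]
force: [0.0, 0.4, 0.6]
gripper_width: 54.4
gripper_force: 0.0
```

Request:
move_arm --plan '[[[0.1, 0.5, -2], 0, 0.4], [[0, 0, -3], 0, 0.4], [[0, 0, 0], 0, 0.4], [[0, 0, 0], 0, 0.4]]'

```text
time_s: 5.2
ee_pos: [537.7, 134.3, 87.5]
ee_rot: [180.0, -0.0, 62.0]
force: [-0.3, 0.1, 1.0]
gripper_width: 54.6
gripper_force: 0.0
```

Run:
```python
from h import *
np.set_printoptions(precision=1,suppress=True)
p=env.grab_frame("scene"); s=env.state(); print(s["ee_pos"],s["ee_rot"],s["qpos"])
cv2.imwrite("pics/g.png",cv2.resize(p["frame"][170:310,300:460],(640,560),interpolation=cv2.INTER_CUBIC)[:,:,::-1])
```

```text
[538.3 134.5  88.1] [179.9  -0.1  62. ] [ 12.8  22.7 102.7  -0.   54.4  40.9]
```

View pics/g.png

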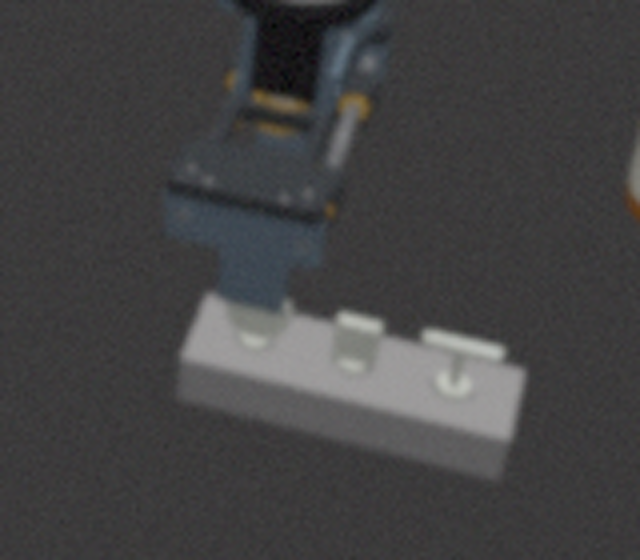

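The fingers are centred over the round-headed key (crop ≈ 255, 310), and the other keys are clear. I'll descend to z ≈ 40 and close.

Request:
move_arm --plan '[[[0, 0, -2.5], 0, 0.4], [[0, 0, -2.3], 0, 0.4], [[0, 0, 0], 0, 0.4], [[0, 0, 0], 0, 0.7], [[0, 0, 0], 0, 1]]'

```text
time_s: 5.75
ee_pos: [538.8, 134.8, 40.5]
ee_rot: [179.8, -0.1, 62.0]
force: [0.0, -0.4, -0.0]
gripper_width: 41.7
gripper_force: 0.0
```

Request:
move_arm --plan '[[[0, 0, 0], 0, 1], [[0, 0, 0], 0, 1], [[0, 0, 0], 0, 1]]'

```text
time_s: 6.05
ee_pos: [537.6, 134.7, 39.1]
ee_rot: [180.0, -0.0, 62.0]
force: [0.6, -0.3, 0.5]
gripper_width: 17.8
gripper_force: 0.0
```

Request:
move_arm --plan '[[[0, 0, 0], 0, 1], [[0, 0, 0], 0, 1], [[0, 0, 0], 0, 1], [[0, 0, 0], 0, 1]]'

```text
time_s: 6.45
ee_pos: [537.4, 134.6, 38.7]
ee_rot: [180.0, -0.0, 62.0]
force: [-0.2, -0.1, 2.2]
gripper_width: 6.6
gripper_force: 45.0
```

Request:
move_arm --plan '[[[0, 0, 1], 0, 1], [[0, 0, 1.5], 0, 1], [[0, 0, 2], 0, 1], [[0, 0, 3], 0, 1], [[0, 0, 3], 0, 1]]'

```text
time_s: 6.95
ee_pos: [537.0, 134.5, 144.7]
ee_rot: [-180.0, 0.0, 62.0]
force: [2.0, -0.7, -0.1]
gripper_width: 6.6
gripper_force: 45.0
```

Request:
move_arm --plan '[[[0, -4, 1], 8, 1], [[0, -4, 0], 8, 1], [[0, -4, 0], 8, 1], [[0, -4, 0], 8, 1], [[0, -4, 0], 8, 1]]'

```text
time_s: 7.45
ee_pos: [537.1, -66.9, 154.2]
ee_rot: [180.0, 0.0, 102.4]
force: [0.9, 0.4, 0.6]
gripper_width: 6.8
gripper_force: 45.0
```

Run:
```python
from h import *
np.set_printoptions(precision=1,suppress=True)
p=env.grab_frame("scene"); s=env.state(); print(s["ee_pos"],s["ee_rot"],s["gripper_width"])
t=env.grab_frame("top")
for r in env.landmark_of(t,"lock")[:2]: print(r["score"],world(t,r["point"],68))
for r in env.landmark_of(p,"lock")[:2]: print(r["score"],world(p,r["point"],68))
a=cv2.resize(p["frame"][170:300,220:380],(492,400),interpolation=cv2.INTER_CUBIC)
u=t["frame"][190:290,365:465]
b=cv2.resize(u,(400,400),interpolation=cv2.INTER_CUBIC)
b=b[:, :308]
cv2.imwrite("pics/l.png",np.hstack([a,b])[:,:,::-1])
```

```text
[537.2 -72.6 154.2] [-180.     0.3  102.5] 6.40099783267234
0.86 [ 523.1 -225.3   68. ]
0.92 [ 529.4 -228.8   68. ]
0.67 [ 585.6 -226.5   68. ]
```

View pics/l.png

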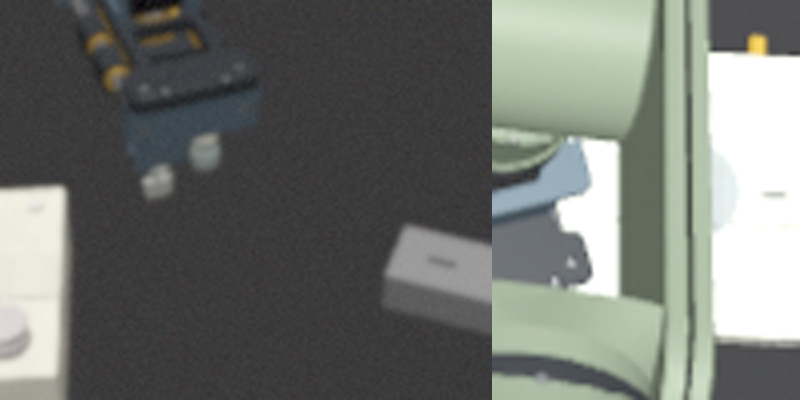

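The key is gripped (width 6.6 mm) and clear of the stand, whose end slot is empty. The second blob is the vial in the background. Next I'll refine the slot position from the unobstructed first top picture.

```bash
cat > s.py <<'E'
from h import *
np.set_printoptions(precision=1,suppress=True)
cal=dict(top=(57.88109052246212,313.7384255988486,249.98011049047912,[382.4,27.0,1145.7],[-173.4,.1,-91.6]))
t=env.grab_frame("top"); q=env.grab_frame("scene")
print(t["position"],t["orientation"])
im=cv2.imread("pics/top.png")
def warp(p,im,z,ctr=(532,-226),S=8,half=32):
    f,M,c=cam(p); K=np.array([[f,0,p["cx"]],[0,f,p["cy"]],[0,0,1]])
    n=2*half*S
    # output pixel (i,j): x = ctr.x+half - j/S (up=+x), y = ctr.y+half - i/S (right=-y)
    A=np.array([[0,-1/S,ctr[0]+half],[-1/S,0,ctr[1]+half],[0,0,z],[0,0,1.]])
    H=K@np.hstack([M.T,(-M.T@c)[:,None]])@A
    return cv2.warpPerspective(im,H,(n,n),flags=cv2.WARP_INVERSE_MAP|cv2.INTER_CUBIC)
ws=[warp(t,im,68),warp(q,cv2.imread("pics/scene.png"),68)]
for w in ws:
    for k in range(0,512,80): cv2.putText(w,"",(0,0),0,1,0); cv2.line(w,(k,0),(k,8),(0,0,255),1); cv2.line(w,(0,k),(8,k),(0,0,255),1)
    cv2.drawMarker(w,(256,256),(0,0,255),0,10)
cv2.imwrite("pics/w.png",cv2.resize(np.hstack(ws),(800,400)))
E
python3 s.py
```

```text
[ 382.4   27.  1145.7] [-173.4    0.1  -91.6]
```

View pics/w.png

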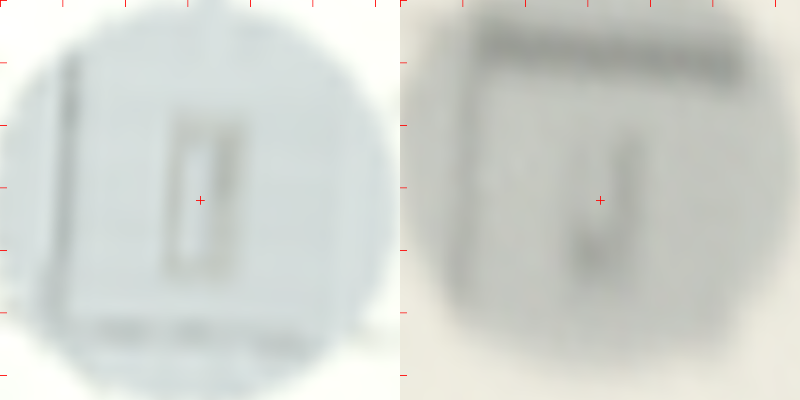

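In the warped view (0.16 mm/px) the slot is centred at ≈ (204, 199), which gives lock ≈ (532.2, -226.6). The scene view agrees to about 1 mm. I'm moving above it and turning to yaw 175.6.

Request:
move_arm --plan '[[[0, -3, 0], 8.5, 1], [[0, -3, 0], 8.5, 1], [[0, -3, 0], 8.5, 1], [[-0.5, -3, 0], 8.5, 1], [[0, -3.4, 0], 8.5, 1]]'

```text
time_s: 8.25
ee_pos: [532.3, -218.5, 153.7]
ee_rot: [180.0, -0.0, 145.0]
force: [0.4, -0.6, -0.7]
gripper_width: 6.9
gripper_force: 45.0
```

Request:
move_arm --plan '[[[0, 0, 0], 8.5, 1], [[0, 0, 0], 8.5, 1], [[0, 0, 0], 8.5, 1], [[0, 0, 0], 5.1, 1], [[0, 0, 0], 0, 1]]'

```text
time_s: 8.75
ee_pos: [532.8, -217.9, 153.6]
ee_rot: [180.0, -0.0, 175.2]
force: [0.7, -0.2, -1.0]
gripper_width: 7.2
gripper_force: 45.0
```

Request:
move_arm --plan '[[[0, 0, -1.5], 0, 1], [[0, 0, -1.5], 0, 1], [[0, 0, 0], 0, 1], [[0, 0, 0], 0, 1]]'

```text
time_s: 9.15
ee_pos: [532.6, -218.7, 123.7]
ee_rot: [180.0, -0.0, 175.1]
force: [0.8, -0.1, -1.1]
gripper_width: 6.8
gripper_force: 45.0
```

Run:
```python
from h import *
np.set_printoptions(precision=2,suppress=True)
p=env.grab_frame("scene"); 
for _ in range(1):
    s=env.state(); print(s["ee_pos"],s["ee_rot"],s["qpos"],s["force"],s["gripper_width"])
cv2.imwrite("pics/k.png",cv2.resize(p["frame"][200:310,140:250],(600,600),interpolation=cv2.INTER_CUBIC)[:,:,::-1])
```

```text
[ 532.93 -219.07  124.2 ] [-179.99    0.05  175.1 ] [ -23.49   22.39   97.16    0.01   60.39 -108.59] [ 0.13 -0.96 -0.59] 7.2639929735395325
```

View pics/k.png

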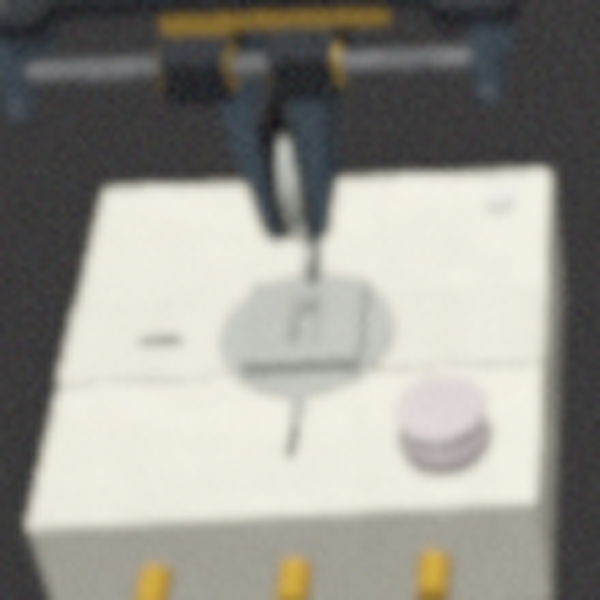

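Run:
```python
from h import *
np.set_printoptions(precision=1,suppress=True)
p=env.grab_frame("scene"); f,M,c=cam(p)
def pr(X):
    d=M.T@(np.array(X,float)-c); uv=np.array([p["cx"]+f*d[0]/d[2],p["cy"]+f*d[1]/d[2]]); return uv,(uv-[140,200])*600/110
for n,X in dict(tcp=(532.9,-219,124),mid=(532.9,-219,143),tipfront=(541,-219.7,92),tip=(532.9,-219,92),headtop=(532.9,-219,156.5),lock=(532.2,-226.6,68)).items(): print(n,*pr(X))
P=cloud(p)
m=(abs(P[...,0]-533)<30)&(abs(P[...,1]+219)<30)&(P[...,2]>76)&(P[...,2]<200)
for a in range(76,170,6):
    X=P[m&(P[...,2]>=a)&(P[...,2]<a+6)]
    if len(X): print(a,len(X),X.mean(0),X[:,1].min(),X[:,1].max())
print(env.landmark_of(p,"head")[:2],env.landmark_of(p,"round_key")[:2])
```

```text
tcp [195.1 238.8] [300.6 211.7]
mid [193.7 231.7] [292.8 173. ]
tipfront [197.  253.1] [310.9 289.9]
tip [197.4 250.4] [313.2 274.8]
headtop [192.6 226.5] [287.1 144.7]
lock [195.4 258.8] [301.9 320.9]
88 1 [ 528.1 -217.6   94. ] -217.6122267224015 -217.6122267224015
94 6 [ 533.7 -218.5   98.5] -220.7562926636231 -216.8334590996824
100 8 [ 540.  -219.5  104. ] -222.0259522233364 -217.80719212067604
106 11 [ 536.7 -219.4  109.6] -221.3735546379724 -217.3228961597017
118 5 [ 541.5 -221.7  122. ] -223.4607045807598 -219.12653441038856
124 14 [ 547.6 -221.8  127.9] -229.7190113164529 -210.39156155229387
130 30 [ 546.5 -219.   133.1] -232.9923819326795 -206.1614684540433
136 35 [ 545.  -217.4  139.1] -232.05645755775402 -205.30445924414045
142 42 [ 545.5 -217.9  145.2] -233.27989222629003 -204.30133672775005
148 42 [ 546.9 -219.1  151.1] -234.39507721752398 -204.07817683761152
154 54 [ 542.3 -219.6  156.9] -234.79731365796022 -204.48299503230513
160 47 [ 544.2 -220.3  162.9] -235.3714306267795 -203.99016302463605
166 43 [ 543.7 -218.5  169. ] -236.25990139249802 -203.1818303891345
[{'point': [192.1, 230.4], 'score': 0.56}, {'point': [390.9, 269.4], 'score': 0.22}] [{'point': [200.2, 252.8], 'score': 0.66}]
```

The key is upright in the hand. I'll shift to the slot and descend to just inside the mouth.

Request:
move_arm --plan '[[[-0.08, -0.75, 0], 0.5, 1], [[0, 0, -1], 0, 1], [[0, 0, -0.8], 0, 1], [[0, 0, 0], 0, 1], [[0, 0, 0], 0, 1]]'

```text
time_s: 9.85
ee_pos: [531.2, -226.8, 104.9]
ee_rot: [180.0, -0.1, 175.6]
force: [0.2, 0.4, 0.3]
gripper_width: 6.7
gripper_force: 45.0
```

Request:
move_arm --plan '[[[0, 0, -0.4], 0, 1], [[0, 0, -0.3], 0, 1], [[0, 0, -0.2], 0, 1], [[0, 0, 0], 0, 1]]'

```text
time_s: 10.25
ee_pos: [531.3, -226.8, 96.2]
ee_rot: [180.0, -0.0, 175.6]
force: [-0.7, -0.1, -1.3]
gripper_width: 6.7
gripper_force: 45.0
```

Request:
move_arm --plan '[[[0, 0, -0.2], 0, 1], [[0, 0, -0.2], 0, 1], [[0, 0, -0.2], 0, 1], [[0, 0, 0], 0, 1]]'

```text
time_s: 10.65
ee_pos: [531.3, -226.8, 90.2]
ee_rot: [180.0, -0.0, 175.6]
force: [-0.6, 0.5, -0.1]
gripper_width: 7.0
gripper_force: 45.0
```

Request:
move_arm --plan '[[[-0.1, 0, -0.1], 0, 1], [[0.1, 0, -0.1], 0, 1], [[0.1, 0, -0.1], 0, 1], [[-0.1, 0, -0.1], 0, 1], [[0, 0, 0], 0, 1]]'

```text
time_s: 11.15
ee_pos: [531.3, -226.8, 86.4]
ee_rot: [180.0, -0.0, 175.6]
force: [-0.2, -0.2, -0.8]
gripper_width: 6.3
gripper_force: 45.0
```

Request:
move_arm --plan '[[[-0.1, 0, -0.1], 0, 1], [[0.1, 0, -0.1], 0, 1], [[0.1, 0, -0.1], 0, 1], [[-0.1, 0, -0.1], 0, 1], [[0, 0, 0], 0, 1]]'

```text
time_s: 11.65
ee_pos: [531.3, -226.8, 82.2]
ee_rot: [180.0, -0.0, 175.6]
force: [-0.9, 0.1, -1.1]
gripper_width: 6.7
gripper_force: 45.0
```

Request:
move_arm --plan '[[[-0.1, 0, -0.1], 0, 1], [[0.1, 0, -0.1], 0, 1], [[0.1, 0, -0.1], 0, 1], [[-0.1, 0, -0.1], 0, 1], [[0, 0, 0], 0, 1]]'

```text
time_s: 12.15
ee_pos: [532.3, -227.0, 78.7]
ee_rot: [-180.0, 0.1, 175.6]
force: [0.6, 0.1, 0.5]
gripper_width: 6.9
gripper_force: 45.0
```

Request:
move_arm --plan '[[[-0.1, 0, -0.1], 0, 1], [[0.1, 0, -0.1], 0, 1], [[0.1, 0, -0.1], 0, 1], [[-0.1, 0, 0], 0, 1], [[0, 0, 0], 0, 1]]'

```text
time_s: 12.65
ee_pos: [531.9, -226.9, 75.3]
ee_rot: [180.0, 0.0, 175.6]
force: [2.2, 0.1, -1.6]
gripper_width: 6.6
gripper_force: 45.0
```

Request:
move_arm --plan '[[[-0.1, 0, -0.05], 0, 1], [[0.1, 0, -0.05], 0, 1], [[0, 0, 0], 0, 1]]'

```text
time_s: 12.95
ee_pos: [531.2, -226.9, 74.7]
ee_rot: [-180.0, -0.0, 175.6]
force: [0.3, 0.6, 1.5]
gripper_width: 6.7
gripper_force: 45.0
```

Run:
```python
from h import *
np.set_printoptions(precision=2,suppress=True)
p=env.grab_frame("scene"); s=env.state(); print(s["ee_pos"],s["ee_rot"],s["qpos"],s["force"],s["torque"],s["gripper_width"])
cv2.imwrite("pics/j.png",cv2.resize(p["frame"][200:310,140:250],(600,600),interpolation=cv2.INTER_CUBIC)[:,:,::-1])
```

```text
[ 531.27 -226.94   74.72] [-180.     -0.03  175.62] [ -24.26   25.44  100.35   -0.01   54.24 -109.87] [-0.27 -0.94  2.39] [ 0.04 -0.22 -0.  ] 7.028480987919016
```

View pics/j.png

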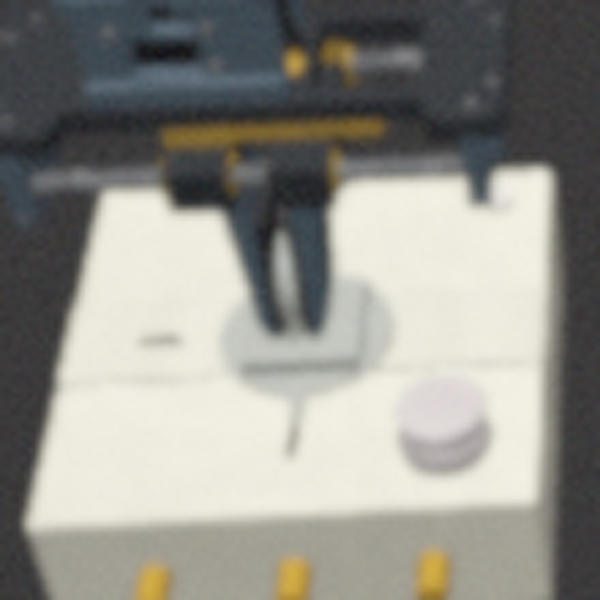

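The key is down at the plate and the pointer is still at rest. I'll press a little more to confirm the collar is seated.

Request:
move_arm --plan '[[[-0.1, 0, -0.05], 0, 1], [[0.1, 0, -0.05], 0, 1], [[0, 0, 0], 0, 1], [[0, 0, 0], 0, 1]]'

```text
time_s: 13.4
ee_pos: [531.3, -227.0, 74.6]
ee_rot: [-180.0, -0.0, 175.6]
force: [-1.5, 0.7, 8.3]
gripper_width: 6.6
gripper_force: 45.0
```

Seated: z is blocked at 74.6 with 8 N, as expected. Now I'll turn it clockwise.

Request:
move_arm --plan '[[[0, 0, 0], -6, 1], [[0, 0, 0], -6, 1], [[0, 0, 0], -6, 1], [[0, 0, 0], -6, 1], [[0, 0, 0], 0, 1]]'

```text
time_s: 13.9
ee_pos: [531.7, -226.2, 74.7]
ee_rot: [179.9, 0.0, 151.5]
force: [0.3, 2.5, 7.7]
gripper_width: 6.7
gripper_force: 45.0
```

Request:
move_arm --plan '[[[0, 0, 0], -8, 1], [[0, 0, 0], -8, 1], [[0, 0, 0], -8, 1], [[0, 0, 0], -8, 1], [[0, 0, 0], 0, 1]]'

```text
time_s: 14.4
ee_pos: [531.9, -226.1, 74.6]
ee_rot: [179.9, -0.0, 119.5]
force: [0.8, 4.0, 7.8]
gripper_width: 6.7
gripper_force: 45.0
```

Request:
move_arm --plan '[[[0, 0, 0], -8, 1], [[0, 0, 0], -8, 1], [[0, 0, 0], -8, 1], [[0, 0, 0], -8, 1], [[0, 0, 0], 0, 1]]'

```text
time_s: 14.9
ee_pos: [532.2, -226.0, 74.6]
ee_rot: [179.9, -0.1, 87.5]
force: [2.2, 3.1, 7.6]
gripper_width: 6.6
gripper_force: 45.0
```

Run:
```python
from h import *
np.set_printoptions(precision=2,suppress=True)
p=env.grab_frame("scene"); s=env.state(); print(s["ee_pos"],s["ee_rot"],s["qpos"],s["force"],s["torque"],s["gripper_width"])
r=env.landmark_of(p,"pointer")[:2]; print([(x["score"],world(p,x["point"],60)) for x in r])
cv2.imwrite("pics/t.png",cv2.resize(p["frame"][200:310,140:250],(600,600),interpolation=cv2.INTER_CUBIC)[:,:,::-1])
```

```text
[ 532.19 -225.98   74.64] [179.9   -0.08  87.56] [-24.21  25.44 100.37   0.14  54.13 -21.86] [1.23 3.84 7.74] [ 0.7  -0.41  0.08] 6.528144945972841
[(0.75, array([ 535.28, -273.25,   60.  ])), (0.64, array([ 596.86, -171.3 ,   60.  ]))]
```

View pics/t.png

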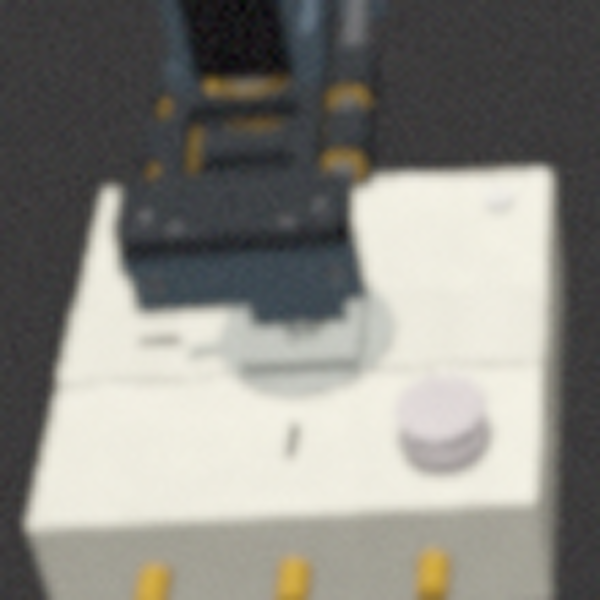

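The barrel follows: the pointer tab, at crop ≈ (205, 350), is almost at the -y mark (160, 340). A few more degrees to reach the stop.

Request:
move_arm --plan '[[[0, 0, 0], -5, 1], [[0, 0, 0], -3, 1], [[0, 0, 0], 0, 1], [[0, 0, 0], 0, 1], [[0, 0, 0], 0, 1]]'

```text
time_s: 15.5
ee_pos: [532.2, -226.0, 74.6]
ee_rot: [179.9, -0.1, 79.6]
force: [0.9, 3.0, 7.6]
gripper_width: 6.8
gripper_force: 45.0
```

Run:
```python
from h import *
np.set_printoptions(precision=2,suppress=True)
p=env.grab_frame("scene"); s=env.state(); print(s["time_s"],s["ee_pos"],s["ee_rot"],s["force"],s["torque"],s["gripper_width"],s["gripper_force"])
r=env.landmark_of(p,"pointer")[:2]; print([(x["score"],world(p,x["point"],60)) for x in r])
cv2.imwrite("pics/t2.png",cv2.resize(p["frame"][240:290,150:220],(700,500),interpolation=cv2.INTER_CUBIC)[:,:,::-1])
```

```text
15.55 [ 532.24 -226.01   74.64] [179.9   -0.09  79.59] [0.93 4.   7.65] [ 0.67 -0.44  0.06] 6.788119255374887 45.00179562717676
[(0.76, array([ 533.72, -271.92,   60.  ]))]
```

View pics/t2.png

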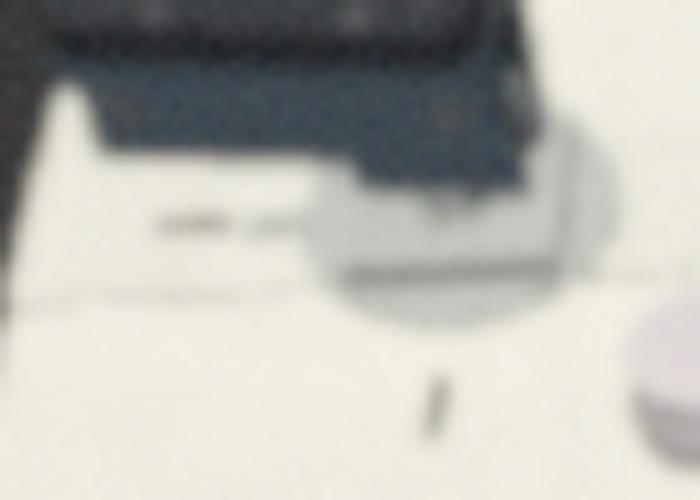

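The pointer tab (275, 225) lines up with the -y mark (195, 225). The key is seated with about 8 N down and gripped at 45 N, so I'm handing in.

```bash
python3 -c "
from workcell import env
print(env.job_done())"
```

```text
the job is handed in; nothing more can be done
None
```

I handed the job in with the round key fully home, the pointer lined up with the quarter-turn mark, and the gripper still holding it turned at 45 N; the hand-in returned no verdict.

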